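# Lay out a balance station for a pipette check

### The job

Lay out this bench for checking a pipette by weighing: stand the small metal weighing cup in the centre of the balance pan with its lid seated on it, stand the tall beaker on the bench beside the balance, on the side towards the tip box, straight across from the pan and about 3 cm clear of the balance's side, and stand the squat waste jar on the bench about 3 cm behind the tip box (the side away from the robot), centred on the box. The balance and the tip box may stand a little askew: beside and behind go by their own sides. Everything upright, and leave the petri dish, marker pen, timer and reagent bottle where they are.

Things in the scene. Friction and masses are not known exactly. Their poses are not given: they have to be found in the camera images.
- balance: fixed balance, white housing 150 mm wide (y), 200 deep (x), left or right of the tip box; round steel pan 104 mm across. Origin: on the bench straight below the pan's centre; the pan's flat top is 70 mm above it. Own x points to its back (away from the robot, up to 12 deg askew), y left, z up. Housing reaches 135 mm to the front (sloped grey panel), 65 to the back, 75 to each side; 58 high, lower in front
- tip_box: pipette-tip box without its lid, fixed: blue base, light grey rack full of small upright cream tips, 125 mm wide (y), 85 mm deep (x), 59 mm high. Origin: centre of its underside. Own x points to its back (away from the robot, up to 12 degrees askew), y to its left, z up
- weighing_cup: weighing cup, small open round aluminium cup, 40 mm outside diameter, 35 mm inside, 34 mm high, about 40 g. Origin: centre of its underside, z up
- cup_lid: lid of the cup: aluminium disc 46 mm across, 4 thick; on top a black upright knob 14 mm in diameter, 20 high; below, a plug 29 mm across, 4 deep, that drops into the cup's mouth with 3 mm play. Lies knob up. Origin: centre of the plug's underside, z up; disc's underside at 4 mm, its top at 8, knob's top at 28. Seated, its origin is 30 mm above the cup's. About 30 g
- tall_beaker: tall beaker: empty white plastic beaker with a small spout, 48 mm outside diameter, 75 mm high, about 50 g. Origin: centre of its underside, z up
- waste_jar: waste jar: empty squat straight-sided white plastic jar, open, 64 mm outside diameter, 50 mm high, wall 3 mm, about 60 g. Origin: centre of its underside, z up
- petri_dish: bystander: closed pale petri dish, 60 mm across, 15 mm high, lying on the bench between and behind the balance and the tip box. Origin: centre of its underside
- marker_pen: bystander: white marker pen with black cap, 140 mm long (own x), 13 mm thick, lying on the left part of the bench. Origin: underside of its middle
- timer: bystander: flat white digital timer, 60 x 62 mm, 18 mm high, lying on the right part of the bench. Origin: centre of its underside
- reagent_bottle: bystander: brown glass bottle with black cap, 48 mm in diameter, 80 mm high, standing at the back left. Origin: centre of its underside

How it is judged:
By the outcome, as a careful person would: the job done as asked, in the order asked, and still so for the second after the job is handed in, with the robot touching nothing.
It also fails if it takes over 106 s, if anything falls off the work surface, if the arm or the gripper's body presses on something with over 40 N, if the wrist force passes 120 N, or if a joint passes its speed limit or range.

### The arm

A 6-joint arm with a two-finger parallel gripper is mounted at the origin on the work surface. World frame = base frame: x ahead of the robot, y to its left, z up, the work surface at z = 0. Lengths are in m, angles in rad, forces in N, time in s.
With the tool pointing down it reaches from about 0.325 to 0.9 m from the base axis. Payload 6.1 kg.
Tool frame: the origin (TCP) lies on the centre line of the jaws, within the pads' length; the fingertips stand 17 mm ahead of it and the grasp point (between the pads) lies 2 mm behind it; z points along the fingers, y is the direction in which the jaws open and shut (so a half turn about z gives the same grasp; the last joint's range is limited). The gripper opens to 87 mm and grips with 3 to 60 N. Pads are 19 mm wide; open, the fingers measure 117 mm over their backs; the gripper's body (75 mm by 190 mm) begins 51 mm behind the grasp point.
Start: joints at [-1.265, 0.22, 1.526, -0, 1.395, -0.126], TCP at [0.262, -0.568, 0.24] pointing down, gripper open.
Joint ranges: [-2.98, 2.98], [-0.91, 2.08], [0.09, 2.57], [-1.24, 4.39], [0.2, 2.65], [-2.68, 2.68]. Speed limits (rad/s): [2.57, 2.57, 3.01, 3.14, 3.14, 3.14].

### API

Orientations are given as a unit quaternion [x, y, z, w].
In Python, from cell import env gives the robot as it stands.
- The arm moves only by the tool jog_arm, never from a script. Its argument "deltas" is a list of rows, each a list of 2 entries, a list of its own where there are three numbers: the shift along the tool's x, y, z in cm, then the turn, a rotation vector about the tool's x, y, z in degrees. In form: [[[tx, ty, tz], [wx, wy, wz]], ...]. A call has 1 to 20 rows; each row is the pose to reach, as a shift and turn from the pose commanded when the call began, along the tool's axes at that moment; what a row does not reach only later rows make up. A row lasts 1/12 s, in which the tool goes at most 41.7 mm and 7.16 degrees, less where a joint would pass 70% of its speed; a pose out of reach is approached as far as the arm can. A call with a gripper value outside its range is refused whole. "hand" is the finger opening in cm, from 0 to 8.7, set as the call begins (left out, the last holds). The fingers move at their own pace and stop on an object; "grip_force" is the grip in N (left out, the last holds). Time passes only in rows, so rows that repeat a pose let the fingers close. It gives the time, the measured TCP pose, the force and the opening at its end, in the units of the state.
- env.sense(): the state, without advancing time (a new reading comes with each control period).
- env.get_image(name): name is "side" or "top"; returns a dict with "color" (480x640x3 uint8, red, green, blue), "intrinsics" (3x3 intrinsics, pixels), "pose" (4x4, takes a point from camera to world coordinates). Camera axes: x right, y down, z forward; pixel columns grow to the right and rows downward; lengths in m; the calibration is good to about 2 mm. A picture is of the moment at which its call begins. There is no depth.
- env.finish_job(): hands the job in, once; it reports no verdict.
Trained networks look in a picture, given as the dict that the camera call returned (one of the last four; its "shot" number tells which), for a name from the list of things; names that differ only in an ending like _2 or _b are one class to them, and where a whole thing is asked for, a point or a joint stands for the part that bears it (a point fixed in the world has none). Each returns a list of dicts, best first, with "p" (0 to 1); they miss things now and then, are a little off and sometimes report something else, mostly with a low value. They report only what shows in the picture. A call takes as long as a camera call.
- env.cut_out(query, picture): "region" (480x640 bool, what is visible of it) and "extent" ([centre column, centre row, width, height] in pixels, round what is visible of it).
The state is a dict: "clock": time; "joints": joint angles; "qd": joint speeds; "tau": joint torques, N m; "tcp_pos": TCP position; "ee_rot": TCP orientation; "wrist_force": force on the tool from outside, world axes, zero at the start; "moment": the same for the moment, N m; "grip_width": finger opening in m.
Only numpy, scipy, OpenCV 4.12 (cv2) and the standard library are available. Lean on these libraries where they do the work, as an engineer would, in place of code of your own. Each camera call takes 0.05 s, during which the arm holds its last target. There are 200 camera calls.

## Working session

There is one attempt and no reset: what is moved stays moved. The work goes in short steps, Python scripts to look and compute and a tool call to move; the robot and the scene stay as the last step left them, time stands still between calls to the robot, and variables do not carry over. Pictures are saved under pics/ and viewed, about 12 in all and at most 16, crops included, and the job is handed in when it is done.

Besides the shell and the picture viewer there is one more tool, called after "Request:" as name([rows], argument=value, ...), one row to a line, values as JSON. jog_arm: Moves the arm, as the interface text tells. Its arguments: {"type":"object","properties":{"deltas":{"type":"array"},"hand":{"type":"number"},"grip_force":{"type":"number"}},"required":["deltas"]}

```bash
mkdir -p pics; ls; cat > h.py <<'E'
import numpy as np,cv2
from cell import env
def save(p,n): cv2.imwrite(f'pics/{n}.png',cv2.cvtColor(p['color'],cv2.COLOR_RGB2BGR))
def ray(p,uv,z):
    K=np.array(p['intrinsics']);T=np.array(p['pose'])
    d=T[:3,:3]@np.linalg.solve(K,[uv[0],uv[1],1]);o=T[:3,3]
    return o+d*(z-o[2])/d[2]
def proj(p,X):
    K=np.array(p['intrinsics']);T=np.array(p['pose'])
    X=np.atleast_2d(X);c=(X-T[:3,3])@T[:3,:3];q=c@K.T
    return q[:,:2]/q[:,2:]
E
python3 - <<'E'
from h import *
np.set_printoptions(precision=3,suppress=True)
for n in('top','side'):
    p=env.get_image(n);save(p,n+'0');print(n,p['pose'],p['intrinsics'])
    for q in "balance tip_box weighing_cup cup_lid tall_beaker waste_jar petri_dish marker_pen timer reagent_bottle".split():
        r=env.cut_out(q,p)
        for d in r[:2]:
            e=d['extent'];print(q,round(d['p'],2),np.round(e,1),ray(p,e[:2],0)[:2])
print(env.sense())
E
```

```text
pics
top [[-0.028 -0.995  0.099  0.411]
 [-0.999  0.03   0.012 -0.003]
 [-0.015 -0.099 -0.995  1.565]
 [ 0.     0.     0.     1.   ]] [[598.831   0.    316.428]
 [  0.    598.831 243.584]
 [  0.      0.      1.   ]]
balance 0.97 [383.2 261.8  63.8  80.6] [ 0.515 -0.157]
tip_box 0.61 [271.6 248.4  49.5  34.6] [0.558 0.134]
tip_box 0.55 [383.6 260.1  61.5  81.2] [ 0.519 -0.158]
weighing_cup 0.8 [184.1 293.9  15.2  18.2] [0.446 0.366]
weighing_cup 0.65 [268.4 248.9  50.5  37.2] [0.557 0.143]
cup_lid 0.56 [461.8 291.5  16.   19.6] [ 0.431 -0.358]
tall_beaker 0.89 [460.6 237.9  23.6  22. ] [ 0.571 -0.362]
waste_jar 0.82 [185.8 238.2  31.1  25.4] [0.592 0.36 ]
petri_dish 0.93 [325.  193.4  23.7  21.9] [ 0.7  -0.01]
marker_pen 0.81 [142.4 286.2   6.9  57.4] [0.469 0.475]
marker_pen 0.4 [461.1 292.6  19.5  17.4] [ 0.429 -0.356]
timer 0.81 [510.9 269.6  24.1  27.3] [ 0.484 -0.488]
reagent_bottle 0.63 [227.4 192.8  19.3  22.1] [0.71  0.249]
reagent_bottle 0.35 [509.5 269.6  24.2  28.2] [ 0.485 -0.484]
side [[-0.761 -0.471  0.446  0.086]
 [-0.649  0.545 -0.531  0.597]
 [ 0.007 -0.694 -0.72   0.
[... 643 characters left out ...]
1.9 215.1  22.7  20.5] [ 0.71  -0.014]
petri_dish 0.54 [384.4 213.1  92.2  74.2] [ 0.533 -0.178]
marker_pen 0.56 [204.4 415.6  55.9  46.5] [0.468 0.472]
timer 0.88 [458.7 164.1  33.   19.4] [ 0.49  -0.494]
reagent_bottle 0.87 [212.6 264.6  22.9  32. ] [0.734 0.23 ]
{'clock': 1.1, 'joints': array([-1.265,  0.22 ,  1.527, -0.   ,  1.395, -0.126]), 'qd': array([-0.001, -0.001, -0.   ,  0.002,  0.   , -0.001]), 'tau': array([  0.   , -49.457, -38.771,   0.07 ,   0.047,   0.   ]), 'tcp_pos': array([ 0.262, -0.568,  0.24 ]), 'ee_rot': array([ 0.977,  0.214, -0.   , -0.   ]), 'wrist_force': array([ 0.958,  0.039, -0.079]), 'moment': array([-0.023, -0.002, -0.032]), 'grip_width': 0.0869801735643605}
```

```bash
python3 - <<'E'
import cv2
a=cv2.imread('pics/top0.png')[165:345,120:540];cv2.imwrite('pics/a.png',cv2.resize(a,(798,342),interpolation=2))
b=cv2.imread('pics/side0.png')[130:450,160:500];cv2.imwrite('pics/b.png',cv2.resize(b,(612,576),interpolation=2))
E
```

```text
(no output)
```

View pics/a.png

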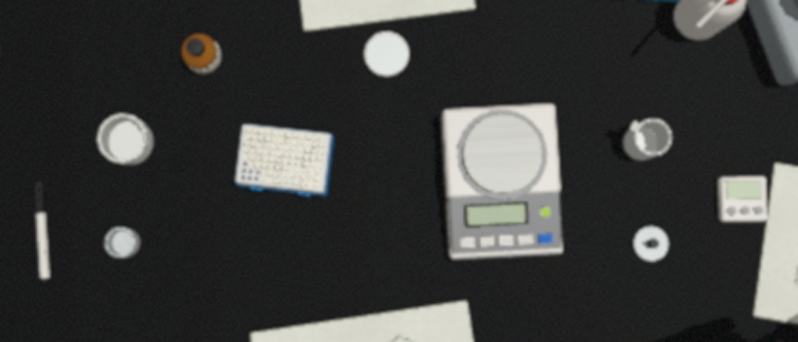

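View pics/b.png

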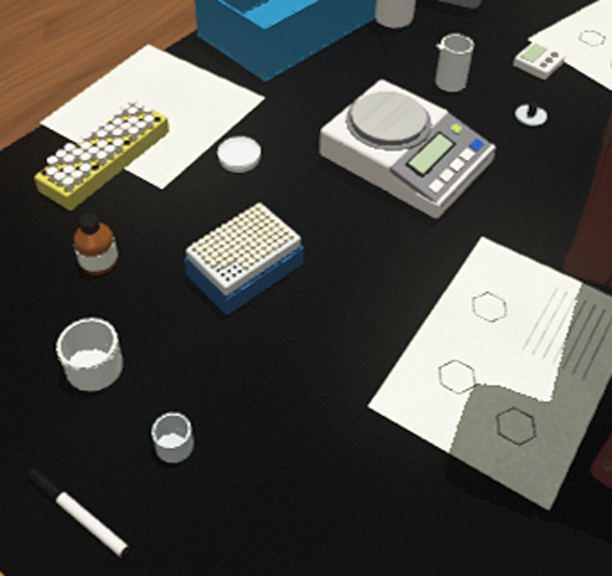

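```bash
cat >> h.py <<'E'
from scipy.optimize import minimize
def cyl(r,h,r0=0):
    t=np.linspace(0,2*np.pi,40,endpoint=False);c=np.c_[r*np.cos(t),r*np.sin(t)]
    return lambda q:np.vstack([np.c_[c+q[:2],0*t+r0],np.c_[c+q[:2],0*t+h]])
def boxm(pts):
    pts=np.array(pts,float)
    def f(q):
        c,s=np.cos(q[2]),np.sin(q[2]);P=pts.copy();P[:,:2]=pts[:,:2]@np.array([[c,s],[-s,c]])+q[:2];return P
    return f
S=8
def hullmask(p,X,b):
    u=(proj(p,X)-[b[0],b[1]]+.5)*S
    m=np.zeros((b[3]*S,b[2]*S),np.uint8);cv2.fillConvexPoly(m,cv2.convexHull(np.round(u*16).astype(np.int32)),1,shift=4)
    return cv2.resize(m.astype(np.float32),(b[2],b[3]),interpolation=cv2.INTER_AREA)
def objmask(p,e,th,pad=8):
    x0,y0=int(e[0]-e[2]/2-pad),int(e[1]-e[3]/2-pad);w,h=int(e[2]+2*pad),int(e[3]+2*pad)
    g=p['color'][y0:y0+h,x0:x0+w].max(2)
    n,l,s,_=cv2.connectedComponentsWithStats((g>th).astype(np.uint8))
    k=1+np.argmax(s[1:,4]);c,_=cv2.findContours((l==k).astype(np.uint8),cv2.RETR_EXTERNAL,cv2.CHAIN_APPROX_NONE)
    m=np.zeros((h,w),np.uint8);cv2.drawContours(m,c,-1,1,-1);return m.astype(np.float32),(x0,y0,w,h)
def fit(views,model,q0):
    cost=lambda q:sum(np.abs(hullmask(p,model(q),b)-m).sum()/m.sum() for p,m,b in views)/len(views)
    q0=np.array(q0,float);sx=np.vstack([q0]+[q0+np.eye(len(q0))[i]*(.015 if i<2 else .1) for i in range(len(q0))])
    r=minimize(cost,q0,method='Nelder-Mead',options=dict(initial_simplex=sx,xatol=1e-4,fatol=1e-5));return r.x,r.fun
bx=lambda x0,x1,y,z:[[x,s*y,z] for x in(x0,x1) for s in(1,-1)]
M=dict(weighing_cup=cyl(.02,.034),tall_beaker=cyl(.024,.075),waste_jar=cyl(.032,.05),cup_lid=cyl(.023,.008,.004),
 petri_dish=cyl(.03,.015),tip_box=boxm(bx(-.0425,.0425,.0625,0)+bx(-.0425,.0425,.0625,.059)),
 balance=boxm(bx(-.135,.065,.075,0)+bx(-.055,.065,.075,.058)+bx(-.134,.065,.075,.025)))
E
python3 - <<'E'
from h import *
np.set_printoptions(precision=4,suppress=True)
P={n:env.get_image(n) for n in('top','side')}
E=dict(balance=([383,262,64,81],[385.5,212,96,77],45),tip_box=([271,249,50,37],[294.7,274,66,61],38),weighing_cup=([184,293,15,18],[256,372,22,28],45),
cup_lid=([462,292,18,20],[456,192.6,17,12],60),tall_beaker=([460.6,238,24,22],[412,165,20,30],45),waste_jar=([185.8,238,31,27],[209.6,327,36,39],45))
for k,(a,b,th) in E.items():
    v=[(P['top'],*objmask(P['top'],a,th,6)),(P['side'],*objmask(P['side'],b,th,6))]
    z=.03;q0=list(ray(P['top'],a[:2],z)[:2])+([0.0] if k in('balance','tip_box') else [])
    if k=='balance':q0[0]+=.035
    print(k,th,[int(m.sum()) for _,m,_ in v],*fit(v,M[k],q0),'top',*fit(v[:1],M[k],q0),'side',*fit(v[1:],M[k],q0))
p=P['top'];g=p['color'][205:305,345:420].astype(float).max(2)
print(ray(p,[384.2,245],.07))
E
```

```text
balance 45 [5032, 4452] [ 0.5533 -0.1569  0.0266] 0.06814313679933548 top [ 0.5512 -0.155   0.0242] 0.0445585735142231 side [ 0.5563 -0.164   0.0403] 0.05543505772948265
tip_box 38 [1847, 2547] [ 0.554   0.1369 -0.1315] 0.07972970604896545 top [ 0.5542  0.1368 -0.1384] 0.046705808490514755 side [ 0.5564  0.1362 -0.1187] 0.10750392824411392
weighing_cup 45 [303, 544] [0.4515 0.3595] 0.13945604860782623 top [0.4495 0.364 ] 0.21039603650569916 side [0.4517 0.3591] 0.049431294202804565
cup_lid 60 [322, 146] [ 0.4303 -0.3604] 0.2547733783721924 top [ 0.4275 -0.3563] 0.19414789974689484 side [ 0.4308 -0.3617] 0.25278252363204956
tall_beaker 45 [520, 573] [ 0.5692 -0.3543] 0.14485467970371246 top [ 0.5669 -0.3541] 0.19441105425357819 side [ 0.5702 -0.3561] 0.07918848097324371
waste_jar 45 [719, 1213] [0.5911 0.352 ] 0.11186722666025162 top [0.5905 0.3556] 0.16568149626255035 side [0.5914 0.3515] 0.048832956701517105
[ 0.5519 -0.1543  0.07  ]
```

Request:
jog_arm([
  [[40.8,-43.7,4],[0,0,24.7]],
  [[40.8,-43.7,4],[0,0,24.7]],
  [[40.8,-43.7,4],[0,0,24.7]],
  [[40.8,-43.7,4],[0,0,24.7]],
  [[40.8,-43.7,4],[0,0,24.7]],
  [[40.8,-43.7,4],[0,0,24.7]],
  [[40.8,-43.7,4],[0,0,24.7]],
  [[40.8,-43.7,4],[0,0,24.7]],
  [[40.8,-43.7,4],[0,0,24.7]],
  [[40.8,-43.7,4],[0,0,24.7]],
  [[40.8,-43.7,4],[0,0,24.7]],
  [[40.8,-43.7,4],[0,0,24.7]],
  [[40.8,-43.7,4],[0,0,24.7]],
  [[40.8,-43.7,4],[0,0,24.7]],
  [[40.8,-43.7,4],[0,0,24.7]],
  [[40.8,-43.7,4],[0,0,24.7]],
  [[40.8,-43.7,4],[0,0,24.7]],
  [[40.8,-43.7,4],[0,0,24.7]],
], hand=8.7, grip_force=15)

```text
clock: 2.7
tcp_pos: [0.4491, -0.0007, 0.1996]
ee_rot: [1.0, 0.0, -0.0, 0.0]
wrist_force: [1.6, 0.3, 0.6]
grip_width: 0.0869
```

Request:
jog_arm([
  [[0.1,-36.2,3],[0,0,0]],
  [[0.1,-36.2,3],[0,0,0]],
  [[0.1,-36.2,3],[0,0,0]],
  [[0.1,-36.2,3],[0,0,0]],
  [[0.1,-36.2,3],[0,0,0]],
  [[0.1,-36.2,3],[0,0,0]],
  [[0.1,-36.2,3],[0,0,0]],
  [[0.1,-36.2,3],[0,0,0]],
  [[0.1,-36.2,3],[0,0,0]],
  [[0.1,-36.2,6],[0,0,0]],
  [[0.1,-36.2,9],[0,0,0]],
  [[0.1,-36.2,12],[0,0,0]],
  [[0.1,-36.2,14],[0,0,0]],
  [[0.1,-36.2,16],[0,0,0]],
  [[0.1,-36.2,17.6],[0,0,0]],
  [[0.1,-36.2,17.6],[0,0,0]],
  [[0.1,-36.2,17.6],[0,0,0]],
])

```text
clock: 4.12
tcp_pos: [0.4502, 0.3601, 0.0229]
ee_rot: [1.0, -0.001, -0.001, 0.001]
wrist_force: [-1.6, -0.6, 0.5]
grip_width: 0.0867
```

Request:
jog_arm([
  [[0,0,0],[0,0,0]],
  [[0,0,0],[0,0,0]],
  [[0,0,0],[0,0,0]],
  [[0,0,0],[0,0,0]],
  [[0,0,0],[0,0,0]],
  [[0,0,0],[0,0,0]],
  [[0,0,0],[0,0,0]],
  [[0,0,0],[0,0,0]],
  [[0,0,0],[0,0,0]],
  [[0,0,0],[0,0,0]],
  [[0,0,0],[0,0,0]],
  [[0,0,0],[0,0,0]],
], hand=3, grip_force=15)

```text
clock: 5.12
tcp_pos: [0.4499, 0.362, 0.0236]
ee_rot: [1.0, 0.0, -0.0, 0.0]
wrist_force: [-0.8, 0.1, 1.4]
grip_width: 0.0397
```

Request:
jog_arm([
  [[0,0,-1],[0,0,0]],
  [[0,0,-3],[0,0,0]],
  [[0,0,-6],[0,0,0]],
  [[0,0,-9],[0,0,0]],
  [[0,0,-11],[0,0,0]],
  [[0,0,-12],[0,0,0]],
  [[0.5,2,-12],[0,0,0]],
  [[1,5,-12],[0,0,0]],
  [[1.7,8.5,-12],[0,0,0]],
  [[2.4,12,-12],[0,0,0]],
  [[3.1,15.5,-12],[0,0,0]],
  [[3.8,19,-12],[0,0,0]],
  [[4.5,22.5,-12],[0,0,0]],
  [[5.2,26,-12],[0,0,0]],
  [[5.9,29.5,-12],[0,0,0]],
  [[6.6,33,-12],[0,0,0]],
  [[7.3,36.5,-12],[0,0,0]],
  [[8,40,-12],[0,0,0]],
  [[8.7,43.5,-12],[0,0,0]],
  [[9.4,46.5,-12],[0,0,0]],
])

```text
clock: 6.78
tcp_pos: [0.5439, -0.1052, 0.1431]
ee_rot: [1.0, -0.0, -0.0, 0.0]
wrist_force: [1.2, 0.6, 0.1]
grip_width: 0.0397
```

Request:
jog_arm([
  [[0.5,3,0],[0,0,0]],
  [[0.9,5,0],[0,0,0]],
  [[0.9,5.4,0],[0,0,0]],
  [[0.9,5.4,1],[0,0,0]],
  [[0.9,5.4,2],[0,0,0]],
  [[0.9,5.4,2],[0,0,0]],
  [[0.9,5.4,2],[0,0,0]],
  [[0.9,5.4,2],[0,0,0]],
])

```text
clock: 7.45
tcp_pos: [0.553, -0.1556, 0.123]
ee_rot: [1.0, 0.001, -0.0, -0.0]
wrist_force: [-0.5, 0.1, -0.3]
grip_width: 0.0397
```

```bash
python3 - <<'E'
from h import *
P={n:env.get_image(n) for n in('top','side')}
print(env.sense()['tcp_pos'],env.sense()['grip_width'])
a=P['top']['color'][200:310,330:440];b=P['side']['color'][130:260,320:450]
o=np.hstack([cv2.resize(a,(390,390),interpolation=2),cv2.resize(b,(390,390),interpolation=2)])
cv2.imwrite('pics/c.png',o[:,:,::-1])
E
```

```text
[ 0.55361801 -0.15616933  0.12385609] 0.03972404220471877
```

View pics/c.png

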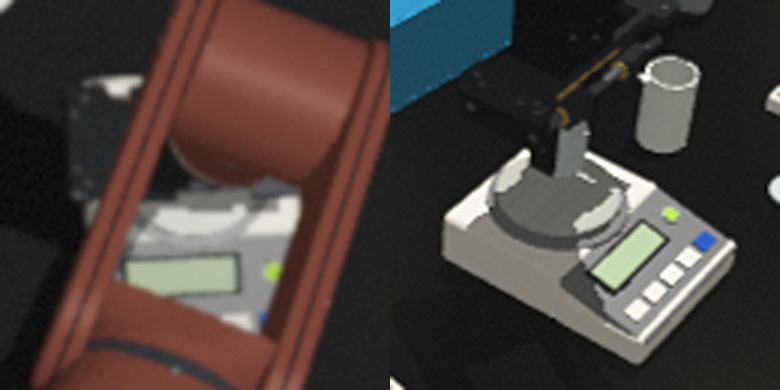

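Request:
jog_arm([
  [[0,0,1],[0,0,0]],
  [[0,0,2],[0,0,0]],
  [[0,0,2.5],[0,0,0]],
  [[0,0,2.8],[0,0,0]],
  [[0,0,2.95],[0,0,0]],
  [[0,0,3.0],[0,0,0]],
  [[0,0,3.0],[0,0,0]],
  [[0,0,3.0],[0,0,0]],
  [[0,0,3.0],[0,0,0]],
])

```text
clock: 8.3
tcp_pos: [0.5534, -0.1569, 0.0935]
ee_rot: [1.0, 0.0, -0.0, -0.0]
wrist_force: [-0.5, -0.0, 1.8]
grip_width: 0.0395
```

Request:
jog_arm([
  [[0,0,0],[0,0,0]],
  [[0,0,0],[0,0,0]],
  [[0,0,0],[0,0,0]],
  [[0,0,0],[0,0,0]],
  [[0,0,0],[0,0,0]],
  [[0,0,0],[0,0,0]],
], hand=6.5)

```text
clock: 8.8
tcp_pos: [0.5533, -0.1569, 0.0935]
ee_rot: [1.0, 0.0, 0.0, 0.0]
wrist_force: [0.2, 0.1, -0.1]
grip_width: 0.0639
```

Request:
jog_arm([
  [[0,0,-2],[0,0,0]],
  [[0,0,-5],[0,0,0]],
  [[0,0,-8],[0,0,0]],
  [[0,0,-10],[0,0,0]],
  [[-15,37,-10],[0,0,0]],
  [[-15,37,-10],[0,0,0]],
  [[-15,37,-10],[0,0,0]],
  [[-15,37,-10],[0,0,0]],
  [[-15,37,-10],[0,0,0]],
  [[-15,37,-10],[0,0,0]],
  [[-15,37,-10],[0,0,0]],
  [[-15,37,-10],[0,0,0]],
  [[-15,37,-10],[0,0,0]],
  [[-15,37,-10],[0,0,0]],
  [[-15,37,-10],[0,0,0]],
  [[-15,37,-10],[0,0,0]],
])

```text
clock: 10.13
tcp_pos: [0.4026, -0.5281, 0.193]
ee_rot: [1.0, -0.001, -0.0, -0.0]
wrist_force: [1.0, 0.6, 0.5]
grip_width: 0.0649
```

```bash
python3 - <<'E'
from h import *
P={n:env.get_image(n) for n in('top','side')}
print(env.sense()['tcp_pos'],env.sense()['grip_width'])
save(P['top'],'t2');save(P['side'],'s2')
for n in P:
  for q in('weighing_cup','cup_lid'):
    print(n,q,[(round(d['p'],2),np.round(d['extent'],1),ray(P[n],d['extent'][:2],.07+.017 if q[0]=='w' else .006)[:2]) for d in env.cut_out(q,P[n])[:2]])
a=P['top']['color'][215:315,345:485];b=P['side']['color'][140:260,335:503]
o=np.vstack([cv2.resize(a,(420*1,300),interpolation=2),cv2.resize(b,(420,300),interpolation=2)])
cv2.imwrite('pics/d.png',o[:,:,::-1])
E
```

```text
[ 0.40393184 -0.52607004  0.19318783] 0.06514995283249758
top weighing_cup [(0.49, array([387.9, 246.4,  14.5,  17.8]), array([ 0.5465927 , -0.16154423]))]
top cup_lid [(0.77, array([462.4, 293.2,  16.9,  20.4]), array([ 0.42681332, -0.35752027]))]
side weighing_cup [(0.51, array([374.7, 188.5,  17.4,  21.4]), array([ 0.55493689, -0.15249657]))]
side cup_lid [(0.71, array([456.4, 191.2,  19.1,  15.7]), array([ 0.43149955, -0.37294662])), (0.51, array([459.1, 162.8,  30. ,  20.9]), array([ 0.48919404, -0.49240121]))]
```

View pics/d.png

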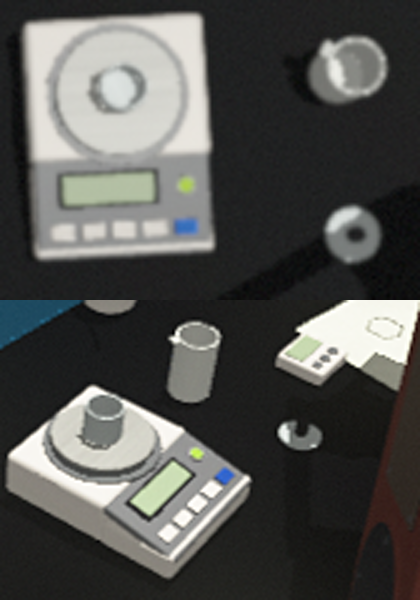

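Request:
jog_arm([
  [[2.5,-16.7,3],[0,0,0]],
  [[2.5,-16.7,6],[0,0,0]],
  [[2.5,-16.7,6],[0,0,0]],
  [[2.5,-16.7,6],[0,0,0]],
  [[2.5,-16.7,6],[0,0,0]],
  [[2.5,-16.7,6],[0,0,0]],
  [[2.5,-16.7,9],[0,0,0]],
  [[2.5,-16.7,12],[0,0,0]],
  [[2.5,-16.7,14],[0,0,0]],
  [[2.5,-16.7,15.5],[0,0,0]],
  [[2.5,-16.7,16.4],[0,0,0]],
  [[2.5,-16.7,16.4],[0,0,0]],
  [[2.5,-16.7,16.4],[0,0,0]],
], hand=5)

```text
clock: 11.52
tcp_pos: [0.4288, -0.3608, 0.0301]
ee_rot: [1.0, 0.0, 0.0, 0.0]
wrist_force: [0.3, -0.1, -0.0]
grip_width: 0.0501
```

Request:
jog_arm([
  [[0,0,0],[0,0,0]],
  [[0,0,0],[0,0,0]],
  [[0,0,0],[0,0,0]],
  [[0,0,0],[0,0,0]],
  [[0,0,0],[0,0,0]],
  [[0,0,0],[0,0,0]],
  [[0,0,0],[0,0,0]],
  [[0,0,0],[0,0,0]],
  [[0,0,0],[0,0,0]],
  [[0,0,0],[0,0,0]],
], hand=1, grip_force=5)

```text
clock: 12.35
tcp_pos: [0.4285, -0.36, 0.0297]
ee_rot: [1.0, 0.0, 0.0, -0.0]
wrist_force: [0.3, 1.5, 1.9]
grip_width: 0.0136
```

Request:
jog_arm([
  [[0,0,0],[0,0,0]],
  [[0,0,0],[0,0,0]],
  [[0,0,0],[0,0,0]],
  [[0,0,0],[0,0,-7]],
  [[0,0,0],[0,0,-14]],
  [[0,0,0],[0,0,-21]],
  [[0,0,0],[0,0,-28]],
  [[0,0,0],[0,0,-35]],
  [[0,0,0],[0,0,-42]],
  [[0,0,0],[0,0,-49]],
  [[0,0,0],[0,0,-56]],
  [[0,0,0],[0,0,-63]],
  [[0,0,0],[0,0,-70]],
  [[0,0,0],[0,0,-77]],
  [[0,0,0],[0,0,-84]],
  [[0,0,0],[0,0,-90]],
  [[0,0,0],[0,0,-90]],
  [[0,0,0],[0,0,-90]],
], hand=3.5)

```text
clock: 13.85
tcp_pos: [0.4284, -0.36, 0.0295]
ee_rot: [0.708, 0.706, -0.0, -0.0]
wrist_force: [0.0, -0.4, -0.4]
grip_width: 0.0352
```

Request:
jog_arm([
  [[0,0,0],[0,0,0]],
  [[0,0,0],[0,0,0]],
  [[0,0,0],[0,0,0]],
  [[0,0,0],[0,0,0]],
  [[0,0,0],[0,0,0]],
  [[0,0,0],[0,0,0]],
  [[0,0,0],[0,0,0]],
  [[0,0,0],[0,0,0]],
  [[0,0,0],[0,0,0]],
], hand=1, grip_force=10)

```text
clock: 14.6
tcp_pos: [0.4285, -0.36, 0.0295]
ee_rot: [0.707, 0.707, 0.0, -0.0]
wrist_force: [0.1, 0.6, 0.0]
grip_width: 0.0133
```

Request:
jog_arm([
  [[0,0,-1],[0,0,0]],
  [[0,0,-3],[0,0,0]],
  [[0,0,-6],[0,0,0]],
  [[0,0,-9],[0,0,0]],
  [[0,0,-12],[0,0,0]],
  [[0,0,-14],[0,0,0]],
  [[2,1.2,-14],[0,0,0]],
  [[5,3,-14],[0,0,0]],
  [[8,5,-14],[0,0,0]],
  [[11,6.8,-14],[0,0,0]],
  [[14,8.6,-14],[0,0,0]],
  [[17,10.5,-14],[0,0,0]],
  [[19,11.7,-14],[0,0,0]],
  [[20.3,12.5,-14],[0,0,0]],
  [[20.3,12.5,-13],[0,0,0]],
  [[20.3,12.5,-12],[0,0,0]],
  [[20.3,12.5,-11.2],[0,0,0]],
  [[20.3,12.5,-11],[0,0,0]],
  [[20.3,12.5,-11],[0,0,0]],
  [[20.3,12.5,-11],[0,0,0]],
])

```text
clock: 16.27
tcp_pos: [0.5527, -0.1577, 0.1392]
ee_rot: [0.707, 0.707, -0.0, -0.0]
wrist_force: [0.2, -0.5, -0.5]
grip_width: 0.0136
```

```bash
python3 - <<'E'
from h import *
p=env.get_image('side');s=env.sense()
print(s['tcp_pos'],s['grip_width'],s['wrist_force'])
b=p['color'][140:260,320:470]
cv2.imwrite('pics/e.png',cv2.resize(b,(600,480),interpolation=2)[:,:,::-1])
E
```

```text
[ 0.55314037 -0.15774164  0.13966004] 0.013695500030053607 [ 0.0761021  -0.28347287 -0.78180797]
```

View pics/e.png

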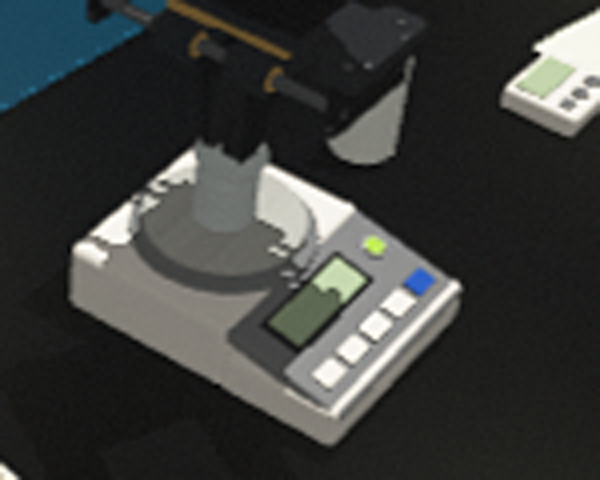

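Lid appears to hover above the cup (near pixel 230,160). Lower 1 cm with a tiny y correction, then look at force.

Request:
jog_arm([
  [[0.05,0.03,0.3],[0,0,0]],
  [[0.05,0.03,0.6],[0,0,0]],
  [[0.05,0.03,0.8],[0,0,0]],
  [[0.05,0.03,0.9],[0,0,0]],
  [[0.05,0.03,1.0],[0,0,0]],
  [[0.05,0.03,1.0],[0,0,0]],
  [[0.05,0.03,1.0],[0,0,0]],
  [[0.05,0.03,1.0],[0,0,0]],
])

```text
clock: 16.98
tcp_pos: [0.5537, -0.1564, 0.1295]
ee_rot: [0.707, 0.707, 0.0, 0.0]
wrist_force: [0.4, 0.9, 0.3]
grip_width: 0.0133
```

Request:
jog_arm([
  [[0,0,0],[0,0,0]],
  [[0,0,0],[0,0,0]],
  [[0,0,0],[0,0,0]],
  [[0,0,0],[0,0,0]],
  [[0,0,-2],[0,0,0]],
  [[0,0,-4],[0,0,0]],
  [[0,0,-7],[0,0,0]],
  [[0,0,-10],[0,0,0]],
], hand=4)

```text
clock: 17.65
tcp_pos: [0.5529, -0.1561, 0.2297]
ee_rot: [0.707, 0.707, -0.0, -0.001]
wrist_force: [0.6, -0.8, -0.3]
grip_width: 0.0402
```

Request:
jog_arm([
  [[-4,0.3,0],[0,0,0]],
  [[-8,0.6,0],[0,0,0]],
  [[-12,0.9,0],[0,0,0]],
  [[-16,1.2,0],[0,0,0]],
  [[-19.9,1.5,0],[0,0,0]],
  [[-19.9,1.5,0],[0,0,0]],
  [[-19.9,1.5,0],[0,0,0]],
  [[-19.9,1.5,0],[0,0,0]],
], hand=8.5)

```text
clock: 18.32
tcp_pos: [0.5685, -0.3551, 0.229]
ee_rot: [0.707, 0.707, 0.0, -0.001]
wrist_force: [-0.1, 0.3, 0.0]
grip_width: 0.0822
```

```bash
python3 - <<'E'
from h import *
P={n:env.get_image(n) for n in('top','side')};s=env.sense()
print(s['tcp_pos'],s['grip_width'],s['wrist_force'])
a=P['top']['color'][205:305,340:470];b=P['side']['color'][140:260,320:476]
o=np.vstack([cv2.resize(a,(390*1,300),interpolation=2),cv2.resize(b,(390,300),interpolation=2)])
cv2.imwrite('pics/f.png',o[:,:,::-1])
E
```

```text
[ 0.56892329 -0.3541088   0.22953414] 0.08369010067594268 [-0.24815998  0.77533929 -0.25979304]
```

View pics/f.png

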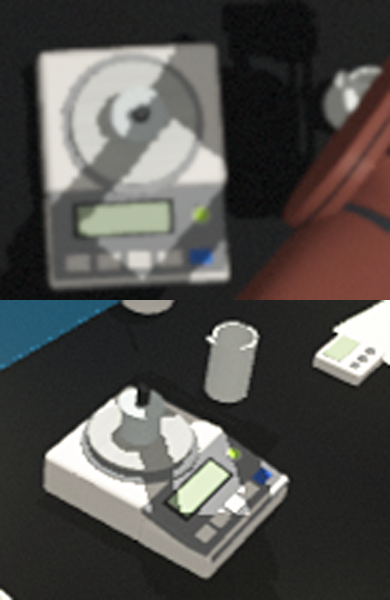

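Lid sits flat on the cup (knob at about 142,398 in the lower crop), cup mid-pan. Now the beaker: descend and grip.

Request:
jog_arm([
  [[0,0,3],[0,0,0]],
  [[0,0,6],[0,0,0]],
  [[0,0,9],[0,0,0]],
  [[0,0,12],[0,0,0]],
  [[0,0,15],[0,0,0]],
  [[0,0,17],[0,0,0]],
  [[0,0,18.5],[0,0,0]],
  [[0,0,18.5],[0,0,0]],
  [[0,0,18.5],[0,0,0]],
])

```text
clock: 19.17
tcp_pos: [0.5689, -0.3544, 0.0445]
ee_rot: [0.706, 0.708, -0.0, -0.0]
wrist_force: [-0.1, -0.2, 0.9]
grip_width: 0.0849
```

Request:
jog_arm([
  [[0,0,0],[0,0,0]],
  [[0,0,0],[0,0,0]],
  [[0,0,0],[0,0,0]],
  [[0,0,0],[0,0,0]],
  [[0,0,0],[0,0,0]],
  [[0,0,0],[0,0,0]],
  [[0,0,0],[0,0,0]],
  [[0,0,0],[0,0,0]],
  [[0,0,0],[0,0,0]],
  [[0,0,0],[0,0,0]],
], hand=4, grip_force=10)

```text
clock: 20.0
tcp_pos: [0.5688, -0.3555, 0.0448]
ee_rot: [0.707, 0.707, -0.0, 0.0]
wrist_force: [-0.8, -0.0, 2.5]
grip_width: 0.0486
```

Request:
jog_arm([
  [[0,0,-1],[0,0,0]],
  [[0,0,-3],[0,0,0]],
  [[0,0,-6],[0,0,0]],
  [[0,0,-9],[0,0,0]],
  [[0,0,-12],[0,0,0]],
  [[0,0,-15],[0,0,0]],
  [[0,0,-17],[0,0,0]],
  [[2,-0.1,-17],[0,0,0]],
  [[5,-0.3,-17],[0,0,0]],
  [[8,-0.5,-17],[0,0,0]],
  [[11,-0.7,-17],[0,0,0]],
  [[14,-0.9,-17],[0,0,0]],
  [[17,-1.1,-17],[0,0,0]],
  [[20,-1.3,-17],[0,0,0]],
  [[23,-1.5,-17],[0,0,0]],
  [[26,-1.7,-17],[0,0,0]],
  [[29,-1.8,-17],[0,0,0]],
  [[31.5,-1.9,-17],[0,0,0]],
  [[32.75,-1.9,-17],[0,0,0]],
  [[32.75,-1.9,-17],[0,0,0]],
])

```text
clock: 21.67
tcp_pos: [0.5494, -0.0255, 0.2149]
ee_rot: [0.706, 0.708, 0.0, -0.0]
wrist_force: [0.3, 0.3, -0.7]
grip_width: 0.0484
```

Request:
jog_arm([
  [[0,0,2],[0,0,0]],
  [[0,0,5],[0,0,0]],
  [[0,0,8],[0,0,0]],
  [[0,0,11],[0,0,0]],
  [[0,0,14],[0,0,0]],
  [[0,0,15.5],[0,0,0]],
  [[0,0,16.3],[0,0,0]],
  [[0,0,16.8],[0,0,0]],
  [[0,0,17],[0,0,0]],
  [[0,0,17],[0,0,0]],
  [[0,0,17],[0,0,0]],
])

```text
clock: 22.58
tcp_pos: [0.5509, -0.0284, 0.046]
ee_rot: [0.707, 0.707, 0.001, 0.001]
wrist_force: [-0.6, -0.1, -0.2]
grip_width: 0.0484
```

Request:
jog_arm([
  [[0,0,0.03],[0,0,0]],
  [[0,0,0.03],[0,0,0]],
  [[0,0,0.03],[0,0,0]],
])

```text
clock: 22.83
tcp_pos: [0.5501, -0.028, 0.0449]
ee_rot: [0.707, 0.707, 0.0, 0.001]
wrist_force: [-1.2, -1.0, -0.6]
grip_width: 0.0482
```

Request:
jog_arm([
  [[0,0,0],[0,0,0]],
  [[0,0,0],[0,0,0]],
  [[0,0,0],[0,0,0]],
  [[0,0,0],[0,0,0]],
  [[0,0,0],[0,0,0]],
  [[0,0,-2],[0,0,0]],
  [[0,0,-5],[0,0,0]],
  [[0,0,-9],[0,0,0]],
  [[0,0,-13],[0,0,0]],
  [[0,0,-13],[0,0,0]],
], hand=7)

```text
clock: 23.67
tcp_pos: [0.5546, -0.0288, 0.1836]
ee_rot: [0.707, 0.707, 0.004, 0.006]
wrist_force: [2.1, -0.4, 1.6]
grip_width: 0.0703
```

Request:
jog_arm([
  [[4,0.4,0],[0,0,7]],
  [[8,0.8,0],[0,0,14]],
  [[12,1.2,0],[0,0,21]],
  [[16,1.6,0],[0,0,28]],
  [[20,2,0],[0,0,35]],
  [[24,2.4,0],[0,0,42]],
  [[28,2.8,0],[0,0,49]],
  [[32,3.2,0],[0,0,56]],
  [[36,3.7,0],[0,0,63]],
  [[38.2,4.1,0],[0,0,70]],
  [[38.2,4.1,0],[0,0,70]],
  [[38.2,4.1,0],[0,0,70]],
  [[38.2,4.1,0],[0,0,70]],
], hand=8.7)

```text
clock: 24.75
tcp_pos: [0.5899, 0.3541, 0.1735]
ee_rot: [0.985, 0.175, -0.0, 0.0]
wrist_force: [-0.0, -1.2, 0.0]
grip_width: 0.0869
```

```bash
python3 - <<'E'
from h import *
np.set_printoptions(precision=4,suppress=True)
P={n:env.get_image(n) for n in('top','side')};s=env.sense()
print(s['tcp_pos'],s['ee_rot'],s['grip_width'],s['wrist_force'])
for n in P:
    for d in env.cut_out('tall_beaker',P[n])[:2]:
        m,b=objmask(P[n],d['extent'],45,5);print(n,d['p'],d['extent'],fit([(P[n],m,b)],M['tall_beaker'],[.55,-.028]))
cv2.imwrite('pics/g.png',np.vstack([cv2.resize(P['top']['color'][165:315,150:470],(640,300),interpolation=2),cv2.resize(P['side']['color'][140:290,170:490],(640,300),interpolation=2)])[:,:,::-1])
E
```

```text
[0.5903 0.3531 0.174 ] [ 0.9847  0.1742 -0.0003  0.0002] 0.08709534572232072 [ 0.8152 -0.0468  0.9718]
top 0.64 [330.1, 250.4, 16.5, 22.1] (array([ 0.5523, -0.023 ]), np.float64(0.2082209289073944))
top 0.35 [226.9, 193.4, 18.3, 17.1] (array([ 0.55 , -0.028]), np.float64(1.0))
side 0.76 [342.4, 231.6, 22.5, 32.9] (array([ 0.5532, -0.0276]), np.float64(0.20096468925476074))
```

View pics/g.png

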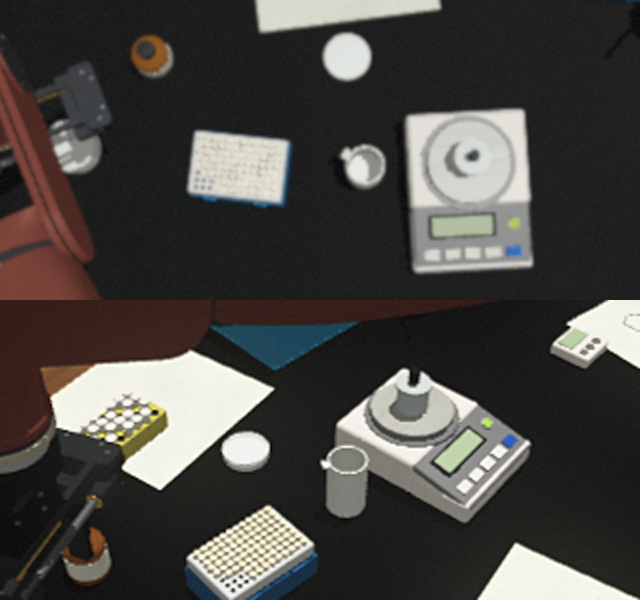

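Request:
jog_arm([
  [[0,0,3],[0,0,0]],
  [[0,0,6],[0,0,0]],
  [[0,0,8],[0,0,0]],
  [[0,0,10],[0,0,0]],
  [[0,0,12],[0,0,0]],
  [[0,0,13.7],[0,0,0]],
  [[0,0,13.7],[0,0,0]],
  [[0,0,13.7],[0,0,0]],
])

```text
clock: 25.62
tcp_pos: [0.5896, 0.3529, 0.0363]
ee_rot: [0.985, 0.174, -0.001, 0.0]
wrist_force: [-0.1, 0.3, 0.1]
grip_width: 0.0871
```

Request:
jog_arm([
  [[0,0,0],[0,0,0]],
  [[0,0,0],[0,0,0]],
  [[0,0,0],[0,0,0]],
  [[0,0,0],[0,0,0]],
  [[0,0,0],[0,0,0]],
  [[0,0,0],[0,0,0]],
  [[0,0,0],[0,0,0]],
  [[0,0,0],[0,0,0]],
], hand=5.5, grip_force=10)

```text
clock: 26.28
tcp_pos: [0.591, 0.3544, 0.0385]
ee_rot: [0.985, 0.174, 0.001, -0.0]
wrist_force: [-0.9, -0.1, 5.8]
grip_width: 0.0647
```

Request:
jog_arm([
  [[0,0,-1],[0,0,0]],
  [[0,0,-3],[0,0,0]],
  [[0,0,-6],[0,0,0]],
  [[0,0,-9],[0,0,0]],
  [[0,0,-12],[0,0,0]],
  [[-0.1,2,-12],[0,0,0]],
  [[-0.3,5,-12],[0,0,0]],
  [[-0.5,8,-12],[0,0,0]],
  [[-0.7,11,-12],[0,0,0]],
  [[-0.9,14,-12],[0,0,0]],
  [[-1.1,17,-12],[0,0,0]],
  [[-1.3,20,-12],[0,0,0]],
  [[-1.5,22.5,-12],[0,0,0]],
  [[-1.55,24.1,-12],[0,0,0]],
  [[-1.55,24.1,-12],[0,0,0]],
  [[-1.55,24.1,-12],[0,0,0]],
  [[-1.55,24.1,-12],[0,0,0]],
])

```text
clock: 27.7
tcp_pos: [0.6579, 0.1234, 0.1571]
ee_rot: [0.985, 0.174, -0.0, -0.0]
wrist_force: [-0.6, 0.5, -0.4]
grip_width: 0.065
```

Request:
jog_arm([
  [[0,0,2],[0,0,0]],
  [[0,0,5],[0,0,0]],
  [[0,0,7.5],[0,0,0]],
  [[0,0,9.5],[0,0,0]],
  [[0,0,11],[0,0,0]],
  [[0,0,11.6],[0,0,0]],
  [[0,0,11.9],[0,0,0]],
  [[0,0,12],[0,0,0]],
  [[0,0,12.03],[0,0,0]],
  [[0,0,12.03],[0,0,0]],
  [[0,0,12.03],[0,0,0]],
])

```text
clock: 28.62
tcp_pos: [0.6592, 0.1229, 0.0381]
ee_rot: [0.985, 0.174, 0.001, -0.0]
wrist_force: [-0.1, 1.3, 1.7]
grip_width: 0.0646
```

Release, lift, then retreat to the side clear of everything.

Request:
jog_arm([
  [[0,0,0],[0,0,0]],
  [[0,0,0],[0,0,0]],
  [[0,0,0],[0,0,0]],
  [[0,0,0],[0,0,0]],
  [[0,0,-1],[0,0,0]],
  [[0,0,-3],[0,0,0]],
  [[0,0,-6],[0,0,0]],
  [[0,0,-10],[0,0,0]],
  [[0,0,-14],[0,0,0]],
  [[0,0,-18],[0,0,0]],
  [[0,0,-18],[0,0,0]],
], hand=7.6)

```text
clock: 29.53
tcp_pos: [0.6632, 0.1227, 0.2294]
ee_rot: [0.985, 0.174, 0.009, 0.001]
wrist_force: [1.8, -0.0, 1.1]
grip_width: 0.076
```

Request:
jog_arm([
  [[-1.5,-4,0],[0,0,0]],
  [[-3,-8,0],[0,0,0]],
  [[-5,-12,0],[0,0,0]],
  [[-7,-16,0],[0,0,0]],
  [[-9,-20,0],[0,0,0]],
  [[-11,-24,0],[0,0,0]],
  [[-13,-28,0],[0,0,0]],
  [[-15,-32,0],[0,0,0]],
  [[-16,-36,0],[0,0,0]],
  [[-16,-36,0],[0,0,0]],
  [[-16,-36,0],[0,0,0]],
  [[-16,-36,0],[0,0,0]],
  [[-16,-36,0],[0,0,0]],
])

```text
clock: 30.62
tcp_pos: [0.3851, 0.4053, 0.2172]
ee_rot: [0.985, 0.174, 0.0, 0.0]
wrist_force: [0.6, 0.3, -0.6]
grip_width: 0.0762
```

```bash
python3 - <<'E'
from h import *
np.set_printoptions(precision=4,suppress=True)
P={n:env.get_image(n) for n in('top','side')};s=env.sense()
print(s['clock'],s['tcp_pos'],s['wrist_force'])
g=lambda k,th:{n:[fit([(P[n],*objmask(P[n],d['extent'],th,5))],M[k],list(ray(P[n],d['extent'][:2],.03)[:2])+([0.] if k in('balance','tip_box') else [])) for d in env.cut_out(k,P[n])[:1]] for n in P}
for k,th in(('tall_beaker',45),('waste_jar',45),('tip_box',38),('balance',45),('petri_dish',45)): print(k,g(k,th))
cv2.imwrite('pics/i.png',np.vstack([cv2.resize(P['top']['color'][165:315,150:470],(640,300),interpolation=2),cv2.resize(P['side']['color'][140:290,170:490],(640,300),interpolation=2)])[:,:,::-1])
E
```

```text
30.7167 [0.3856 0.4048 0.2171] [0.4774 0.4627 0.1477]
tall_beaker {'top': [(array([ 0.5526, -0.0242]), np.float64(0.2370453178882599))], 'side': [(array([ 0.5517, -0.026 ]), np.float64(0.16661405563354492))]}
waste_jar {'top': [(array([0.6582, 0.1262]), np.float64(0.17243055999279022))], 'side': [(array([0.632 , 0.1366]), np.float64(0.03802831098437309))]}
tip_box {'top': [(array([ 0.5541,  0.1368, -0.1318]), np.float64(0.047685809433460236))], 'side': [(array([ 0.5818,  0.1177, -0.841 ]), np.float64(0.21468417346477509))]}
balance {'top': [(array([ 0.5514, -0.1554,  0.0182]), np.float64(0.044318463653326035))], 'side': [(array([ 0.557 , -0.1655,  0.0292]), np.float64(0.01630006730556488))]}
petri_dish {'top': [(array([ 0.6988, -0.0048]), np.float64(0.19709737598896027))], 'side': []}
```

View pics/i.png

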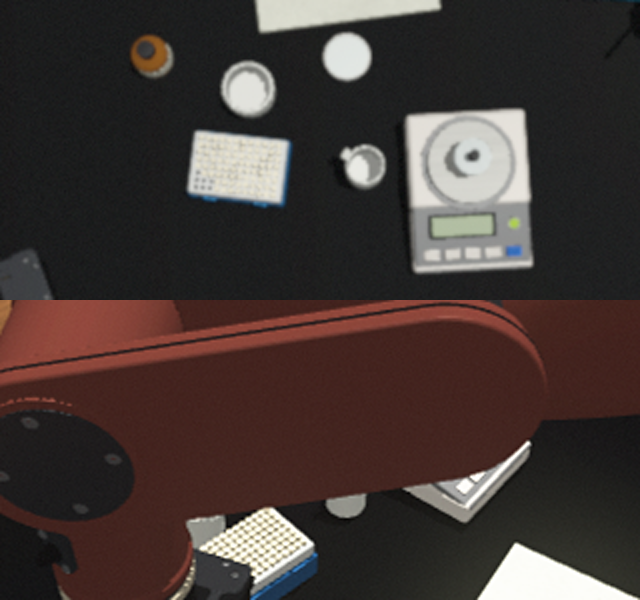

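```bash
python3 -c "
from cell import env
print(env.finish_job())"
```

```text
the job is handed in; nothing more can be done
None
```

The bench is laid out as asked and handed in at about 31 s of the 106 s allowed. The order was cup on the pan, lid on the cup, beaker, then jar.

The arm was parked clear, and the wrist force never read above about 6 N.

**Cup and lid:** The cup stands mid-pan, placed about 1 mm from my estimate of the pan centre. The lid came down to seated height without resistance and looked flat in both views.

**Beaker:** It stands upright between the balance and the tip box. By the placing it has about 30 mm of clearance from the balance side, straight across from the pan. The last top-camera fit came out about 2 mm wider, which I put down to the spout.

**Jar:** The top view puts it about 30 mm behind the tip box and 2–3 mm off its centre line. By the arm's own readings it is off by about 1 mm.

**Checks that disagreed or were missed:**
- The two cameras differ by about 3–5 mm (up to 9–10 mm for the balance, sideways), so I worked from values averaged or offset between them.
- In the last side picture the arm hid most of the scene, so that view gave no useful fits. The final check rests on the top view, and I did not view the jar from the side.
- The reagent bottle and petri dish look unmoved in the last top view. The arm did not go near the pen or timer, but they are outside that picture.

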